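# Index the work carrier to the red polishing wheel and lock it

### The arm

A 6-joint arm with a two-finger parallel gripper is mounted at the origin on the work surface. World frame = base frame: x ahead of the robot, y to its left, z up, the work surface at z = 0. Lengths are in m, angles in rad, forces in N, time in s.
With the tool pointing down it reaches from about 0.35 to 0.85 m from the base axis. Payload 8.1 kg.
Tool frame: the origin (TCP) lies on the centre line of the jaws, within the pads' length; the fingertips stand 14 mm ahead of it and the grasp point (between the pads) lies 5 mm behind it; z points along the fingers, y is the direction in which the jaws open and shut (so a half turn about z gives the same grasp; the last joint's range is limited). The gripper opens to 93 mm and grips with 3 to 60 N. Pads are 15 mm wide; open, the fingers measure 128 mm over their backs; the gripper's body (75 mm by 188 mm) begins 65 mm behind the grasp point.
Start: joints at [-1.386, 0.13, 1.488, -0, 1.523, -0.085], TCP at [0.16, -0.578, 0.233] pointing down, gripper open.
Joint ranges: [-2.96, 2.96], [-0.89, 2.26], [0.02, 2.5], [-1.34, 4.48], [0, 2.73], [-2.66, 2.66]. Speed limits (rad/s): [2.39, 2.39, 2.79, 3.14, 3.14, 3.14].

### API

Orientations are given as a rotation vector (axis times angle).
In Python, from plant import robot gives the robot as it stands.
- The arm moves only by the tool jog_arm, never from a script. Its argument "steps" is a list of rows, each a list of 7 numbers: the closure, from 0 (fully open) to 1 (shut), then the shift along the tool's x, y, z in m, then the turn, a rotation vector about the tool's x, y, z in rad. In form: [[jaw, tx, ty, tz, rx, ry, rz], ...]. A call has 1 to 5 rows; each row is the pose to reach, as a shift and turn from the pose measured when the call began, along the tool's axes at that moment; what a row does not reach only later rows make up. A row lasts 1/8 s, in which the tool goes at most 62.5 mm and 10.7 degrees, less where a joint would pass 70% of its speed; a pose out of reach is approached as far as the arm can. A call with a gripper value outside its range is refused whole. The fingers move at their own pace and stop on an object; "force" is the grip in N (left out, the last holds). Time passes only in rows, so rows that repeat a pose let the fingers close. It gives the time, the measured TCP pose, the force and the opening at its end, in the units of the state.
- robot.read_state(): the state, without advancing time (a new reading comes with each control period).
- robot.read_camera(name): name is "scene" or "side" or "wrist"; returns a dict with "image" (400x640x3 uint8, red, green, blue), "mtx" (3x3 intrinsics, pixels), "D" ([k1, k2, p1, p2, k3] as OpenCV has them; the pictures are not rectified), "extrinsics" (4x4, takes a point from camera to world coordinates); the wrist camera has in their place "tool_from_camera" (4x4, takes a point from camera to tool coordinates, whose origin is the TCP and whose axes are the flange's). Camera axes: x right, y down, z forward; pixel columns grow to the right and rows downward; lengths in m; the calibration is good to about 2 mm. A picture is of the moment at which its call begins: read the wrist's pose just before it. There is no depth.
- robot.close_job(): hands the job in, once; it reports no verdict.
The state is a dict: "t": time; "q": joint angles; "dq": joint speeds; "joint_torque": joint torques, N m; "tool_pos": TCP position; "orientation": TCP orientation; "force": force on the tool from outside, world axes, zero at the start; "wrist_torque": the same for the moment, N m; "opening": finger opening in m.
Only numpy, scipy, OpenCV 4.12 (cv2) and the standard library are available. Lean on these libraries where they do the work, as an engineer would, in place of code of your own. Each camera call takes 0.05 s, during which the arm holds its last target.

### The job

Push the three-armed work carrier round on its post until the arm that carries the brass blank points straight at the red polishing wheel. Then push the red-knobbed lock lever across until it is fully against its stop at the green dot. Only push: pick nothing up, and leave the jar, the spare brass blank and the brush where they are.

Things in the scene. Friction and masses are not known exactly. Their poses are not given: they have to be found in the camera images.
- carrier (a joint): Angle of the three-armed aluminium work carrier: turns either way, no end stops, about a vertical axis; counter-clockwise from above is positive; stays where it is left (stiff pivot, about 0.2 N m). Three arms at 120 degrees, any may be pushed: bars 20 mm wide reaching 125 mm from the axis, underside 60 mm, top 76 mm above the table. Hub 68 mm across, top 94 mm.
- carrier_axis (a point): Point on the carrier's turning axis, 68 mm above the table (mid-height of the arms). Its x axis points along the arm with the brass blank and turns with it; the two empty arms lie at +120 and -120 degrees (two steel pins on each, tops at 84 mm).
- blank_arm (a point): Point on the arm that carries the brass blank, 90 mm from the turning axis, 68 mm above the table; x axis outwards along that arm. The blank (70 x 20 x 20 mm, 58 to 128 mm from the axis, top 96 mm above the table, a small black clamp on it to 101 mm) is fixed to the arm.
- carrier_base: Fixed grey round pedestal under the carrier, origin on the table on the turning axis: a foot 150 mm across and 12 mm high, and above 18 mm a post at most 96 mm across, up to 57 mm.
- red_wheel (a point): Centre of the upright red polishing wheel (150 mm diameter, 30 mm thick, centre 110 mm above the table) at the front end of a fixed motor. Its spindle lies along its x axis, roughly the robot's x, with the motor behind it (+x) to 180 mm; it stands some 285 to 335 mm from the carrier's axis, on its left or right side. It does not turn.
- grey_wheel (a point): Centre of the same kind of wheel head with a grey wheel, on the opposite side of the carrier; not the one wanted.
- lock (a joint): Angle of the lock lever, which swings about a vertical pivot: about 0 at the open stop (black dot), 1.4 at the locked stop (green dot); it grows counter-clockwise from above and the lever stays where it is left (about 0.1 N m).
- lock_pivot (a point): Point on the lock lever's vertical pivot, 50 mm above the table (mid-height of the bar). Its x axis points along the lever to the knob and turns with it. The lever is a steel bar 14 mm wide reaching 86 mm from the pivot, underside 44 mm, top 56 mm above the table; at mid-swing it points roughly at the robot's side (-x).
- lock_knob (a point): Centre of the red ball knob (26 mm diameter) near the end of the lock lever, 84 mm from the pivot, 64 mm above the table.
- lock_base: Fixed dark post of the lock lever, 60 mm across and 40 mm high, origin on the table under the pivot; hub and two stop pins above it within 28 mm of the pivot, to 61 mm. Around it on the table a flat white dial plate, 210 mm across, 5 mm thick, with a black dot (open) and a green dot (locked).
- jar: Bystander: closed jar, 60 mm diameter, 75 mm high, standing loose; origin at the centre of its underside.
- spare: Bystander: loose spare brass blank, 90 x 22 x 20 mm, lying on the table beyond the carrier; origin at the centre of its underside, x along its length.
- brush: Bystander: loose hand brush lying on the table beyond the carrier; its x axis runs along it.
Not all that is in view belongs to the job. Of the things shaped like the lock_base, the white one is meant.

How it is judged:
By the outcome, as a careful person would: the job done as asked, in the order asked, and still so for the second after the job is handed in, with the robot touching nothing.
It also fails if it takes over 64 s, if anything falls off the work surface, if the arm or the gripper's body presses on something with over 40 N, if the wrist force passes 120 N, or if a joint passes its speed limit or range.

## Working session

There is one attempt and no reset: what is moved stays moved. The work goes in short steps, Python scripts to look and compute and a tool call to move; the robot and the scene stay as the last step left them, time stands still between calls to the robot, and variables do not carry over. Pictures are saved under pics/ and viewed, and the job is handed in when it is done.

Besides the shell and the picture viewer there is one more tool, called after "Call:" as name([rows], argument=value, ...), one row to a line, values as JSON. jog_arm: Moves the arm, as the interface text tells. Its arguments: {"type":"object","properties":{"steps":{"type":"array"},"force":{"type":"number"}},"required":["steps"]}

```bash
ls; mkdir -p pics; python3 - <<'E'
from plant import robot
import cv2
print(robot.read_state())
for n in ["scene","side","wrist"]:
    c=robot.read_camera(n)
    cv2.imwrite(f"pics/{n}0.png",c["image"][:,:,::-1])
    print(n,c["mtx"].tolist(),c["D"],c.get("extrinsics",c.get("tool_from_camera")))
E
```

```text
pics
{'t': 0.0, 'q': array([-1.38638338e+00,  1.31138208e-01,  1.48927378e+00, -4.37499896e-05,
        1.52299339e+00, -8.53844790e-02]), 'dq': array([-6.47656062e-04,  1.11918694e-03,  5.67968793e-04, -1.32133262e-04,
        3.22023058e-05, -6.91706339e-06]), 'joint_torque': array([ 1.70545940e-03, -5.59827840e+01, -4.91761672e+01,  7.72053329e-02,
        3.49314837e-02, -1.42432259e-04]), 'tool_pos': array([ 0.15983725, -0.5777567 ,  0.23160416]), 'orientation': array([-3.11125878e+00, -4.22272737e-01,  2.09366666e-04]), 'force': array([-0.30588291,  1.23607772, -0.87072676]), 'wrist_torque': array([-0.03005107,  0.02662586,  0.00146889]), 'opening': 0.09284153538253699}
scene [[370.6774526632207, 0.0, 315.37798767267986], [0.0, 370.6774526632207, 200.94655363984768], [0.0, 0.0, 1.0]] [-0.02320141  0.          0.          0.          0.        ] [[ 0.64171072  0.45172649 -0.61979878  1.16220039]
 [ 0.76664237 -0.40057985  0.50179205 -0.42126544]
 [-0.02160614 -0.79716934 -0.60336905  0.72004816]
 [ 0.          0.          0.          1.        ]]
side [[412.19893602929636, 0.0, 322.9687755989927], [0.0, 412.19893602929636, 199.75596919614225], [0.0, 0.0, 1.0]] [-0.01948407  0.          0.          0.          0.        ] [[ 0.98939813 -0.10516554  0.10015759  0.42482201]
 [-0.14521598 -0.7073242   0.69181269 -0.60278414]
 [-0.00191097 -0.69902266 -0.71509696  0.85324224]
 [ 0.          0.          0.          1.        ]]
wrist [[298.71511107968007, 0.0, 319.3481747170968], [0.0, 298.71511107968007, 196.51445172418784], [0.0, 0.0, 1.0]] [0.01695473 0.         0.         0.         0.        ] [[ 2.28159774e-04 -9.55561098e-01 -2.94793038e-01  8.10700646e-02]
 [ 9.99999591e-01  4.76036224e-04 -7.69088774e-04 -2.62391200e-04]
 [ 8.75243479e-04 -2.94792742e-01  9.55560816e-01 -1.52013896e-01]
 [ 0.00000000e+00  0.00000000e+00  0.00000000e+00  1.00000000e+00]]
```

View pics/scene0.png

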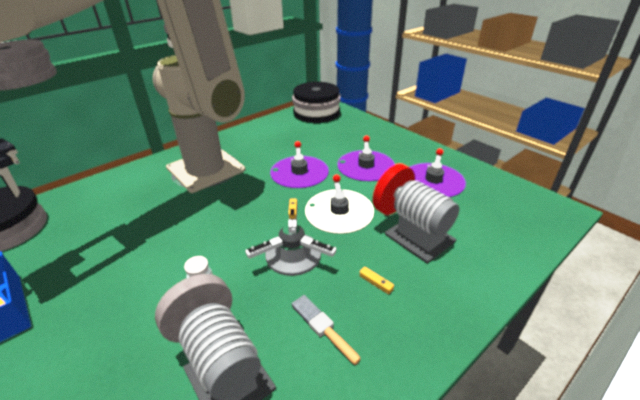

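View pics/side0.png

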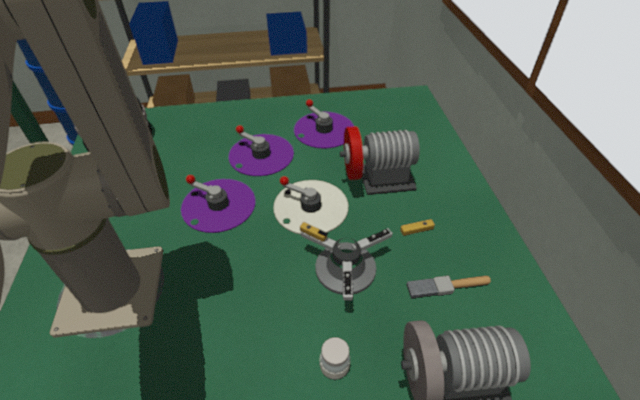

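View pics/wrist0.png

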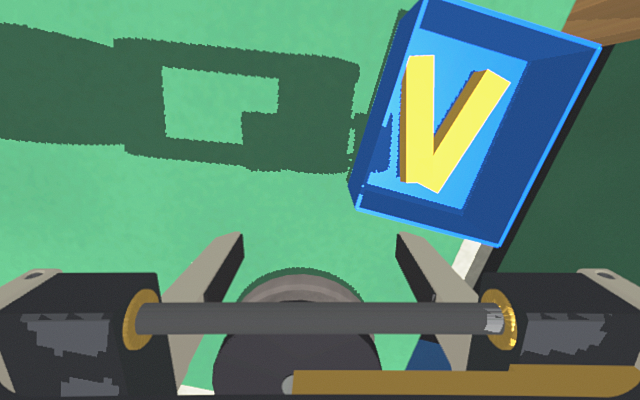

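```bash
cat > h.py <<'E'
import numpy as np, cv2
from plant import robot
def rays(c,px):
    p=cv2.undistortPoints(np.array(px,float).reshape(-1,1,2),c["mtx"],c["D"]).reshape(-1,2)
    d=np.c_[p,np.ones(len(p))]@c["extrinsics"][:3,:3].T
    return c["extrinsics"][:3,3],d
def plane(c,px,z):
    o,d=rays(c,px); z=np.broadcast_to(z,len(d))
    return o+d*((z-o[2])/d[:,2])[:,None]
def proj(c,P):
    E=np.linalg.inv(c["extrinsics"])
    return cv2.projectPoints(np.array(P,float),cv2.Rodrigues(E[:3,:3])[0],E[:3,3],c["mtx"],c["D"])[0].reshape(-1,2)
def cross(c1,p1,c2,p2):
    A=np.zeros((3,3));b=np.zeros(3)
    for c,p in((c1,p1),(c2,p2)):
        o,d=rays(c,[p]);d=d[0]/np.linalg.norm(d[0]);M=np.eye(3)-np.outer(d,d);A+=M;b+=M@o
    return np.linalg.solve(A,b)
E
python3 - <<'E'
import cv2
a=cv2.imread("pics/side0.png")[110:310,230:450]; cv2.imwrite("pics/side0z.png",cv2.resize(a,None,fx=3.6,fy=3,interpolation=2)[:600])
cv2.imwrite("pics/side0z.png",cv2.resize(a,None,fx=3,fy=3,interpolation=2))
a=cv2.imread("pics/scene0.png")[150:290,230:480]; cv2.imwrite("pics/scene0z.png",cv2.resize(a,None,fx=3,fy=3,interpolation=2))
E
```

```text
(no output)
```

View pics/side0z.png

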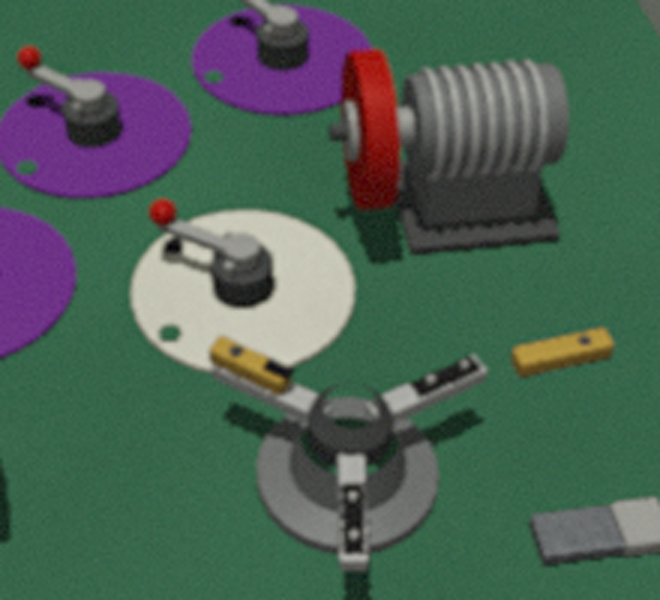

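View pics/scene0z.png

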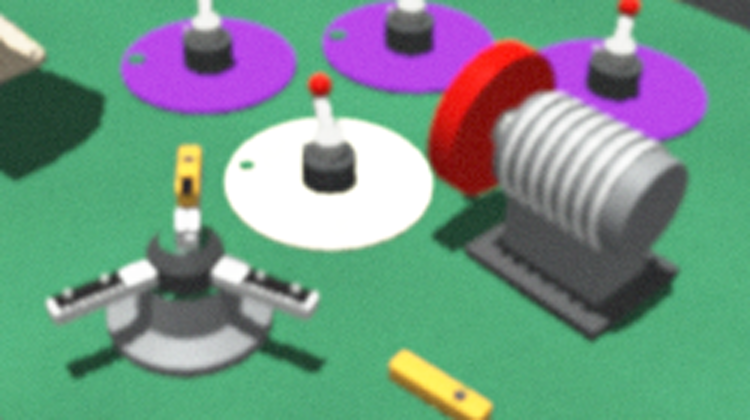

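```bash
cat > m.py <<'E'
from h import *
def hullc(m):
    n,l,s,ce=cv2.connectedComponentsWithStats(m.astype(np.uint8))
    k=1+np.argmax(s[1:,4]); h=cv2.convexHull(np.argwhere(l==k)[:,::-1].astype(np.int32))
    M=cv2.moments(h); return np.array([M['m10']/M['m00'],M['m01']/M['m00']]),s[k]
def masks(im):
    h=cv2.cvtColor(im,cv2.COLOR_RGB2HSV).astype(int);H,S,V=h[...,0],h[...,1],h[...,2]
    return dict(red=((H<8)|(H>172))&(S>170)&(V>70), white=(S<50)&(V>170), brass=(H>15)&(H<30)&(S>120)&(V>100))
E
python3 - <<'E'
from m import *
C={n:robot.read_camera(n) for n in("side","scene")}
import pickle; pickle.dump(C,open("C0.pkl","wb"))
for n,c in C.items():
    m=masks(c["image"])
    for k,z in(("red",.11),):
        u,s=hullc(m[k]); print(n,k,u,s,plane(c,[u],z))
    # all comps
    for k in("red","brass","white"):
        N,l,s,ce=cv2.connectedComponentsWithStats(m[k].astype(np.uint8))
        for i in range(1,N):
            if s[i,4]>15: print(n,k,s[i],ce[i].round(1),plane(c,[ce[i]],{"red":.064,"brass":.096,"white":.005}[k])[0].round(4))
# from zoom (3x, offsets)
S=lambda p:[230+p[0]/3,110+p[1]/3]; Q=lambda p:[230+p[0]/3,150+p[1]/3]
c=C["side"]
print("nut",plane(c,[S((334,131))],.11))
print("tips", plane(c,[S((342,556)),S((365,556)),S((481,359)),S((488,369))],.076))
print("hub", plane(c,[S((350,412))],.094))
c=C["scene"]
print("tips", plane(c,[Q((48,298)),Q((55,312)),Q((318,292)),Q((312,304))],.076))
# foot L/R/front extremes -> project to z .012
print("foot side", plane(C["side"],[S((258,470)),S((438,470)),S((348,551))],[.01]*3))
print("foot scene", plane(C["scene"],[Q((108,322)),Q((272,318)),Q((187,375))],.01))
E
```

```text
side red [353.42124782 152.53599476] [345 127  18  52 697] [[0.64169919 0.28908341 0.11      ]]
side red [307 100   6   6  27] [309.1 102.5] [0.5564 0.637  0.064 ]
side red [236 126   7   7  36] [239.2 128.7] [0.3146 0.518  0.064 ]
side red [345 127  18  52 697] [354.2 152.4] [0.6576 0.3448 0.064 ]
side red [186 175   9   8  54] [190.  178.7] [0.1757 0.2984 0.064 ]
side red [280 177   8   8  51] [283.8 180.2] [0.4376 0.2528 0.064 ]
side brass [401 219  33  14 232] [416.5 225.8] [0.7421 0.0093 0.096 ]
side brass [301 223  24  16 140] [311.6 230.3] [0.489  0.0327 0.096 ]
side brass [453 281  20   6  38] [461.8 284.6] [ 0.7882 -0.1654  0.096 ]
side brass [474 280  16   5  32] [481.9 282.4] [ 0.8332 -0.1668  0.096 ]
side white [ 453    0  106   77 4208] [512.8  25.7] [1.6496 1.2733 0.005 ]
side white [  536     0   104   192 13077] [599.2  77.3] [1.768  0.7468 0.005 ]
side white [ 274  180   74   53 2173] [312.9 207.4] [0.5111 0.192  0.005 ]
side white [291 191  10   6  39] [295.2 193.6] [0.467  0.2545 0.005 ]
side white [359 239   9   7  34] [363.6 242.2] [0.626  0.0486 0.005 ]
side whi
[... 5275 characters left out ...]
94.5 346.8] [1.2023 0.2859 0.005 ]
nut [[0.60685518 0.28916676 0.11      ]]
tips [[ 0.53668174 -0.14199109  0.076     ]
 [ 0.55299572 -0.14441529  0.076     ]
 [ 0.6828162   0.02283988  0.076     ]
 [ 0.68571701  0.01164657  0.076     ]]
hub [[ 0.56306001 -0.02872046  0.094     ]]
tips [[ 0.53874459 -0.14133279  0.076     ]
 [ 0.55643054 -0.14552953  0.076     ]
 [ 0.67985109  0.03071082  0.076     ]
 [ 0.68688005  0.01767814  0.076     ]]
foot side [[ 0.49233668 -0.01314883  0.01      ]
 [ 0.63893098 -0.03493023  0.01      ]
 [ 0.55161529 -0.09916359  0.01      ]]
foot scene [[ 0.53604201 -0.08823211  0.01      ]
 [ 0.62778498  0.02435923  0.01      ]
 [ 0.63123684 -0.07253464  0.01      ]]
```

```bash
python3 - <<'E'
from m import *
from scipy.optimize import least_squares
import pickle; C=pickle.load(open("C0.pkl","rb"))
def circ(P,r=None):
    f=lambda p:np.hypot(P[:,0]-p[0],P[:,1]-p[1])-p[2]
    return least_squares(f,[*P[:,:2].mean(0),.1],loss="soft_l1",f_scale=.002).x
for n,win in(("side",(274,180,74,57)),("scene",(305,183,69,51))):
    c=C[n];m=masks(c["image"])["white"];x,y,w,h=win
    mm=np.zeros_like(m);mm[y:y+h,x:x+w]=m[y:y+h,x:x+w]
    hh=cv2.convexHull(np.argwhere(mm)[:,::-1].astype(np.int32)).reshape(-1,2)
    P=plane(c,hh,.005); print(n,"dial",circ(P))
    # foot: grey low sat component around carrier
    hsv=cv2.cvtColor(c["image"],cv2.COLOR_RGB2HSV)
    g=(hsv[...,1]<60)
    q=proj(c,[[.567,-.022,.01]])[0].astype(int)
    gg=np.zeros_like(g);gg[q[1]-60:q[1]+50,q[0]-60:q[0]+60]=g[q[1]-60:q[1]+50,q[0]-60:q[0]+60]
    e=np.argwhere(gg)[:,::-1]; P=plane(c,e,.012)
    # outermost per angular bin
    a=np.arctan2(P[:,1]+.022,P[:,0]-.567);r=np.hypot(P[:,1]+.022,P[:,0]-.567)
    B=[]
    for k in np.linspace(-np.pi,np.pi,60):
        s=(abs(a-k)<.06)&(r<.082)
        if s.any(): 
            i=np.where(s)[0][np.argmax(r[s])]; B.append(P[i])
    B=np.array(B); print("foot",circ(B),len(B))
    K=hullc(masks(c["image"])["red"])
k=cross(C["side"],(283.8,180.2),C["scene"],(336,177.7));print("knob",k)
print("wheel cross",cross(C["side"],(353.42,152.54),C["scene"],(391.99,188)))
for n,p in(("side",(334.9,350.2)),("scene",(198,265))):print("jar",plane(C[n],[p],.05))
E
```

```text
side dial [0.50553075 0.20228049 0.10409806]
foot [ 0.56402446 -0.02367993  0.07679155] 60
scene dial [0.50887526 0.20103484 0.10906392]
foot [ 0.56744548 -0.02272482  0.07946786] 60
knob [0.43768658 0.25264617 0.06408833]
wheel cross [0.63950717 0.27992294 0.11733744]
jar [[ 0.49959677 -0.24808282  0.05      ]]
jar [[ 0.48244251 -0.24902186  0.05      ]]
```

```bash
cat > go.py <<'E'
from h import *
from scipy.spatial.transform import Rotation as R
# waypoint: x,y,z,yaw(deg) of tool y, tool straight down
def Rd(yaw):
    a=np.radians(yaw);y=np.array([np.cos(a),np.sin(a),0]);z=np.array([0,0,-1.]);return np.c_[np.cross(y,z),y,z]
def rows(W):
    s=robot.read_state();R0=R.from_rotvec(s["orientation"]).as_matrix();p=s["tool_pos"]
    y=R0[:,1];print("now t",round(s["t"],2),p.round(4),"yaw",np.degrees(np.arctan2(y[1],y[0])).round(1),"F",s["force"].round(1))
    for w in W:
        d=R0.T@(np.array(w[:3])-p);r=R.from_matrix(R0.T@Rd(w[3])).as_rotvec()
        print(w,"->",d.round(3).tolist(),r.round(3).tolist())
AX=np.array([.566,-.0225])
def arm(th,r,gap,z,yaw=None,off=.0175,side=1):
    a=np.radians(th);u=np.array([np.cos(a),np.sin(a)]);n=side*np.array([-u[1],u[0]])
    P=AX+r*u+(off+gap)*n;return [*P.round(4),z,th-180 if yaw is None else yaw]
E
python3 -c "
from go import *
rows([[.31,-.288,.2,-57],arm(140,.095,.03,.16),arm(140,.095,.03,.08)])"
```

```text
now t 0.25 [ 0.1599 -0.578   0.2321] yaw -74.5 F [ 0.3  0.1 -0.4]
[0.31, -0.288, 0.2, -57] -> [0.222, -0.24, 0.032] [-0.001, -0.0, -0.306]
[np.float64(0.4627), np.float64(0.0022), 0.16, -40] -> [0.446, -0.478, 0.073] [-0.001, -0.0, -0.603]
[np.float64(0.4627), np.float64(0.0022), 0.08, -40] -> [0.446, -0.478, 0.153] [-0.001, -0.0, -0.603]
```

Call:
jog_arm([
  [1,0.04,-0.043,0.01,0,0,-0.06],
  [1,0.08,-0.086,0.02,0,0,-0.12],
  [1,0.12,-0.13,0.03,0,0,-0.18],
  [1,0.16,-0.172,0.03,0,0,-0.24],
  [1,0.2,-0.215,0.03,0,0,-0.3],
], force=20)

```text
t: 0.88
tool_pos: [0.2958, -0.3158, 0.2022]
orientation: [-3.014, -0.885, -0.001]
force: [1.2, 0.3, 0.2]
opening: 0.0476
```

```bash
python3 -c "
from go import *
rows([arm(140,.095,.03,.16),arm(140,.095,.03,.08)])"
```

```text
now t 0.88 [ 0.2958 -0.3158  0.2022] yaw -57.3 F [1.2 0.3 0.2]
[np.float64(0.4627), np.float64(0.0022), 0.16, -40] -> [0.312, -0.177, 0.042] [-0.001, -0.001, -0.301]
[np.float64(0.4627), np.float64(0.0022), 0.08, -40] -> [0.312, -0.177, 0.122] [-0.001, -0.001, -0.301]
```

Call:
jog_arm([
  [1,0.052,-0.03,0.005,0,0,-0.06],
  [1,0.104,-0.06,0.01,0,0,-0.12],
  [1,0.156,-0.09,0.02,0,0,-0.18],
  [1,0.208,-0.12,0.025,0,0,-0.24],
  [1,0.26,-0.15,0.035,0,0,-0.3],
])

```text
t: 1.5
tool_pos: [0.4344, -0.0471, 0.1679]
orientation: [2.846, 1.328, 0.003]
force: [1.1, -0.3, 0.9]
opening: 0.0012
```

```bash
python3 -c "
from go import *
rows([arm(140,.095,.03,.12),arm(140,.095,.03,.08)])"
```

```text
now t 1.5 [ 0.4344 -0.0471  0.1679] yaw -40.0 F [ 1.1 -0.3  0.9]
[np.float64(0.4627), np.float64(0.0022), 0.12, -40] -> [0.056, -0.01, 0.048] [0.001, -0.001, 0.001]
[np.float64(0.4627), np.float64(0.0022), 0.08, -40] -> [0.056, -0.01, 0.088] [0.001, -0.001, 0.001]
```

Call:
jog_arm([
  [1,0.03,-0.005,0.02,0,0,0],
  [1,0.055,-0.01,0.05,0,0,0],
  [1,0.055,-0.01,0.088,0,0,0],
  [1,0.055,-0.01,0.088,0,0,0],
])

```text
t: 2.0
tool_pos: [0.4593, 0.0021, 0.0769]
orientation: [-2.844, -1.329, 0.006]
force: [-0.3, -1.2, -1.5]
opening: 0.0004
```

```bash
python3 -c "
from go import *
rows([arm(t,.095,0,.08) for t in (140,130,120,110,100,90)])
c=robot.read_camera('side');cv2.imwrite('pics/s1.png',cv2.resize(c['image'][110:310,230:450,::-1],None,fx=3,fy=3))"
```

```text
now t 2.0 [0.4593 0.0021 0.0769] yaw -39.9 F [-0.3 -1.2 -1.5]
[np.float64(0.482), np.float64(0.0252), 0.08, -40] -> [0.032, 0.003, -0.003] [-0.004, 0.002, 0.001]
[np.float64(0.4915), np.float64(0.039), 0.08, -50] -> [0.049, 0.001, -0.003] [-0.004, 0.003, 0.176]
[np.float64(0.5033), np.float64(0.051), 0.08, -60] -> [0.066, 0.002, -0.003] [-0.004, 0.003, 0.351]
[np.float64(0.5171), np.float64(0.0608), 0.08, -70] -> [0.082, 0.007, -0.003] [-0.004, 0.003, 0.525]
[np.float64(0.5323), np.float64(0.068), 0.08, -80] -> [0.097, 0.014, -0.003] [-0.003, 0.004, 0.7]
[np.float64(0.5485), np.float64(0.0725), 0.08, -90] -> [0.111, 0.023, -0.003] [-0.003, 0.004, 0.874]
```

View pics/s1.png

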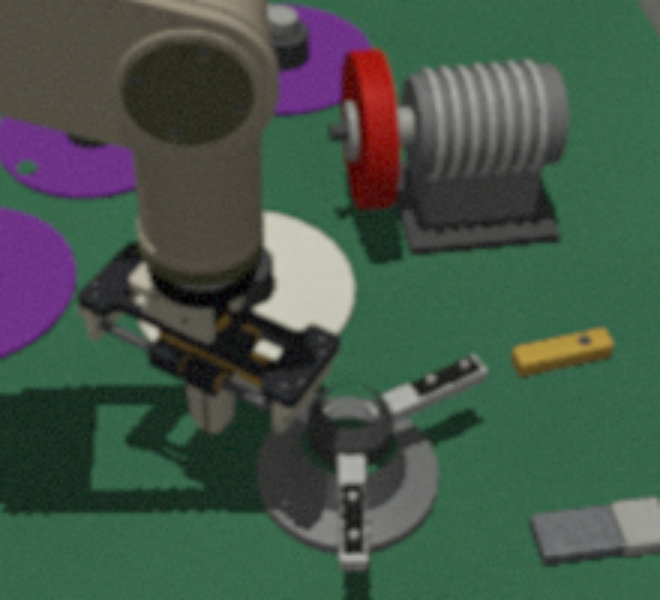

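Call:
jog_arm([
  [1,0.02,0.002,0,0,0,0],
  [1,0.035,0.002,0,0,0,0.05],
  [1,0.049,0.001,-0.002,0,0,0.175],
  [1,0.058,0.002,-0.003,0,0,0.26],
  [1,0.066,0.002,-0.003,0,0,0.35],
])

```text
t: 2.68
tool_pos: [0.5057, 0.0502, 0.0841]
orientation: [3.036, 0.807, -0.0]
force: [-2.7, -3.4, -0.3]
opening: 0.0002
```

```bash
python3 -c "
from go import *
rows([arm(t,.095,0,.08) for t in (120,115,110,105,100,95,90)])"
```

```text
now t 2.67 [0.5057 0.0502 0.0841] yaw -60.2 F [-2.7 -3.4 -0.3]
[np.float64(0.5033), np.float64(0.051), 0.08, -60] -> [-0.002, -0.002, 0.004] [0.0, 0.0, -0.004]
[np.float64(0.51), np.float64(0.0562), 0.08, -65] -> [0.007, -0.003, 0.004] [0.0, 0.0, 0.083]
[np.float64(0.5171), np.float64(0.0608), 0.08, -70] -> [0.015, -0.004, 0.004] [0.0, 0.0, 0.171]
[np.float64(0.5245), np.float64(0.0647), 0.08, -75] -> [0.024, -0.003, 0.004] [0.0, 0.0, 0.258]
[np.float64(0.5323), np.float64(0.068), 0.08, -80] -> [0.032, -0.002, 0.004] [0.0, 0.0, 0.345]
[np.float64(0.5403), np.float64(0.0706), 0.08, -85] -> [0.04, -0.001, 0.004] [0.0, 0.0, 0.432]
[np.float64(0.5485), np.float64(0.0725), 0.08, -90] -> [0.048, 0.002, 0.004] [0.0, 0.0, 0.52]
```

Call:
jog_arm([
  [1,0.007,-0.003,0.004,0,0,0.083],
  [1,0.015,-0.004,0.004,0,0,0.17],
  [1,0.024,-0.003,0.004,0,0,0.26],
  [1,0.032,-0.002,0.004,0,0,0.345],
  [1,0.04,-0.001,0.004,0,0,0.43],
])

```text
t: 3.3
tool_pos: [0.5408, 0.0701, 0.0824]
orientation: [3.138, 0.135, 0.002]
force: [-2.9, -2.4, -0.2]
opening: 0.0004
```

```bash
python3 -c "
from go import *
rows([arm(t,.095,0,.08) for t in (90,87,84,82,81,80)])
c=robot.read_camera('side');cv2.imwrite('pics/s2.png',cv2.resize(c['image'][110:310,230:450,::-1],None,fx=3,fy=3))"
```

```text
now t 3.3 [0.5408 0.0701 0.0824] yaw -85.1 F [-2.9 -2.4 -0.2]
[np.float64(0.5485), np.float64(0.0725), 0.08, -90] -> [0.008, -0.002, 0.002] [0.001, -0.001, 0.086]
[np.float64(0.5535), np.float64(0.0733), 0.08, -93] -> [0.013, -0.002, 0.002] [0.001, -0.001, 0.138]
[np.float64(0.5585), np.float64(0.0738), 0.08, -96] -> [0.018, -0.002, 0.002] [0.001, -0.001, 0.191]
[np.float64(0.5619), np.float64(0.074), 0.08, -98] -> [0.021, -0.002, 0.002] [0.001, -0.001, 0.226]
[np.float64(0.5636), np.float64(0.0741), 0.08, -99] -> [0.023, -0.002, 0.002] [0.001, -0.001, 0.243]
[np.float64(0.5653), np.float64(0.0741), 0.08, -100] -> [0.025, -0.002, 0.002] [0.001, -0.001, 0.26]
```

View pics/s2.png

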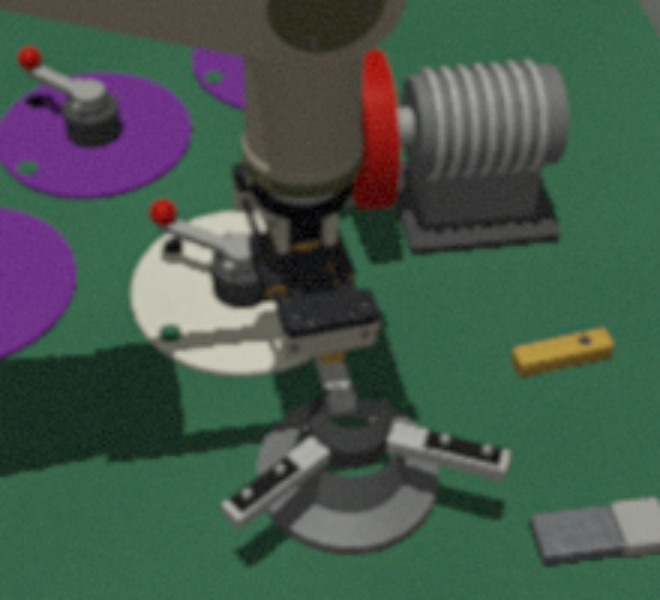

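Call:
jog_arm([
  [1,0.008,-0.002,0.002,0,0,0.086],
  [1,0.016,-0.002,0.002,0,0,0.17],
  [1,0.023,-0.002,0.002,0,0,0.24],
  [1,0.023,-0.002,0.002,0,0,0.24],
])

```text
t: 3.85
tool_pos: [0.5656, 0.074, 0.0824]
orientation: [3.132, -0.247, 0.008]
force: [-0.9, -0.0, 0.3]
opening: 0.0006
```

```bash
python3 -c "
from go import *
rows([arm(t,.095,0,.08) for t in (80,79,78,77,76)])
for n,b in(('side',(200,310,280,460)),('scene',(190,300,220,400))):
  c=robot.read_camera(n);cv2.imwrite(f'pics/{n}3.png',cv2.resize(c['image'][b[0]:b[1],b[2]:b[3],::-1],None,fx=4,fy=4,interpolation=2))"
```

```text
now t 3.85 [0.5656 0.074  0.0824] yaw -99.0 F [-0.9 -0.   0.3]
[np.float64(0.5653), np.float64(0.0741), 0.08, -100] -> [-0.0, -0.0, 0.002] [-0.0, -0.005, 0.017]
[np.float64(0.5669), np.float64(0.0741), 0.08, -101] -> [0.001, -0.0, 0.002] [-0.0, -0.005, 0.035]
[np.float64(0.5686), np.float64(0.0741), 0.08, -102] -> [0.003, -0.001, 0.002] [-0.0, -0.005, 0.052]
[np.float64(0.5703), np.float64(0.074), 0.08, -103] -> [0.005, -0.001, 0.002] [-0.001, -0.005, 0.069]
[np.float64(0.572), np.float64(0.0739), 0.08, -104] -> [0.006, -0.001, 0.002] [-0.001, -0.005, 0.087]
```

View pics/side3.png

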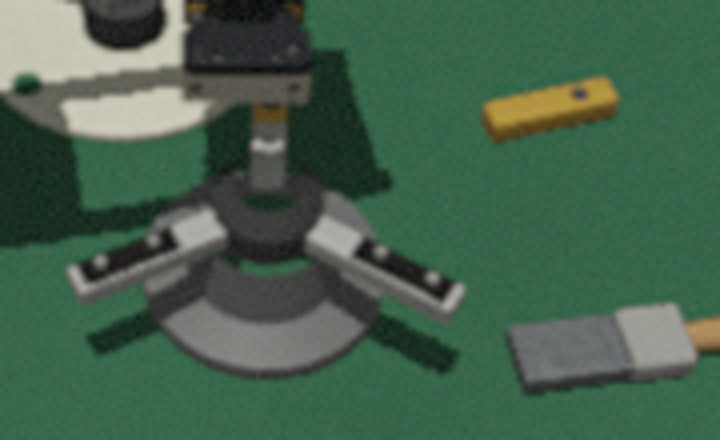

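View pics/scene3.png

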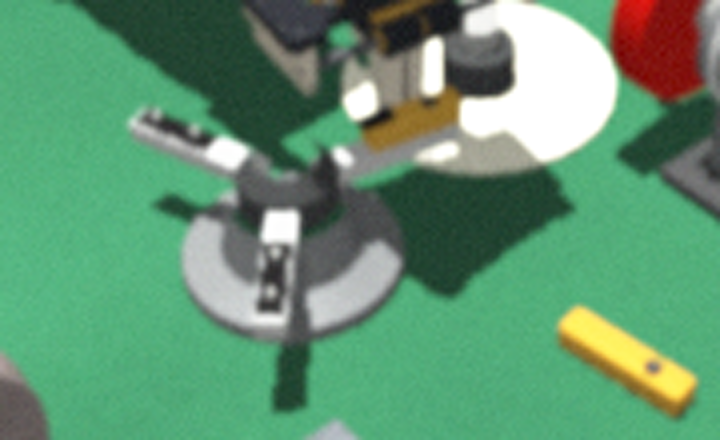

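```bash
cat > ang.py <<'E'
from go import *
def report(A,B):
    # A: CCW empty arm (+120) tip centre, B: -120
    d=B-A; m=(A+B)/2; L=np.hypot(*d[:2])
    th=np.degrees(np.arctan2(d[1],d[0]))+90
    u=np.array([np.cos(np.radians(th)),np.sin(np.radians(th))])
    ax=m[:2]+u*.0625; W=np.array([.6417,.289])
    print("chord",L.round(4),"arm ang",th.round(2),"axis",ax.round(4),"wheel bearing",np.degrees(np.arctan2(*(W-ax)[::-1])).round(2),
     "with mean AX",np.degrees(np.arctan2(*(W-AX)[::-1])).round(2),"tip angs",[np.degrees(np.arctan2(p[1]-AX[1],p[0]-AX[0])).round(1) for p in(A,B)])
E
python3 - <<'E'
from ang import *
c=robot.read_camera("side");s=robot.read_camera("scene")
S=lambda *a:plane(c,[(280+x/4,200+y/4) for x,y in a],.076).mean(0)
Q=lambda *a:plane(s,[(220+x/4,190+y/4) for x,y in a],.076).mean(0)
report(S((67,267),(79,290)),S((465,287),(448,309)))
report(Q((130,124),(146,107)),Q((255,317),(287,318)))
C=__import__("pickle").load(open("C0.pkl","rb"))
# start pose
z=lambda x,y:(230+x/3,110+y/3)
report(plane(C["side"],[z(342,556),z(365,556)],.076).mean(0),plane(C["side"],[z(482,358),z(488,369)],.076).mean(0))
E
```

```text
chord 0.2159 arm ang 78.06 axis [ 0.5648 -0.0226] wheel bearing 76.13 with mean AX 76.34 tip angs [np.float64(-162.0), np.float64(-42.4)]
chord 0.2114 arm ang 78.82 axis [ 0.5683 -0.0208] wheel bearing 76.68 with mean AX 76.34 tip angs [np.float64(-161.0), np.float64(-40.5)]
chord 0.2133 arm ang 138.98 axis [ 0.5677 -0.0217] wheel bearing 76.6 with mean AX 76.34 tip angs [np.float64(-99.9), np.float64(18.7)]
```

Call:
jog_arm([
  [1,0.0015,-0.0005,0,0,0,0.02],
  [1,0.003,-0.001,0,0,0,0.04],
  [1,0.003,-0.001,0,0,0,0.04],
])

```text
t: 4.42
tool_pos: [0.5679, 0.0748, 0.0815]
orientation: [3.126, -0.309, 0.006]
force: [-1.7, -1.1, 1.5]
opening: 0.0005
```

```bash
python3 -c "
from go import *
rows([arm(t,.095,0,.08) for t in (80,78,77,76)]+[[.545,.074,.08,-100],[.545,.074,.16,-100]])"
```

```text
now t 4.42 [0.5679 0.0748 0.0815] yaw -101.3 F [-1.7 -1.1  1.5]
[np.float64(0.5653), np.float64(0.0741), 0.08, -100] -> [-0.002, 0.001, 0.001] [-0.0, -0.004, -0.023]
[np.float64(0.5686), np.float64(0.0741), 0.08, -102] -> [0.001, 0.001, 0.001] [-0.0, -0.004, 0.012]
[np.float64(0.5703), np.float64(0.074), 0.08, -103] -> [0.003, 0.0, 0.001] [-0.0, -0.004, 0.03]
[np.float64(0.572), np.float64(0.0739), 0.08, -104] -> [0.004, 0.0, 0.002] [-0.0, -0.004, 0.047]
[0.545, 0.074, 0.08, -100] -> [-0.022, 0.005, 0.001] [-0.0, -0.004, -0.023]
[0.545, 0.074, 0.16, -100] -> [-0.022, 0.005, -0.079] [-0.0, -0.004, -0.023]
```

Call:
jog_arm([
  [1,-0.02,0.004,0,0,0,0],
  [1,-0.022,0.004,-0.03,0,0,0],
  [1,-0.022,0.02,-0.09,0,0,0],
  [1,-0.022,0.03,-0.15,0,0,0],
  [1,-0.022,0.03,-0.2,0,0,0],
])

```text
t: 5.05
tool_pos: [0.5401, 0.0492, 0.2844]
orientation: [-3.126, 0.31, -0.01]
force: [-0.1, 0.5, 0.0]
opening: 0.0004
```

Call:
jog_arm([
  [1,0,0,0,0,0,0],
  [1,0,0,0,0,0,0],
])

```text
t: 5.3
tool_pos: [0.5403, 0.0492, 0.2842]
orientation: [-3.126, 0.31, -0.011]
force: [0.1, 0.6, -0.5]
opening: 0.0005
```

```bash
python3 -c "
from go import *
rows([])
c=robot.read_camera('wrist');cv2.imwrite('pics/w4.png',c['image'][:,:,::-1])
for n,b in(('side',(140,310,260,460)),('scene',(160,300,220,400))):
  c=robot.read_camera(n);cv2.imwrite(f'pics/{n}4.png',cv2.resize(c['image'][b[0]:b[1],b[2]:b[3],::-1],None,fx=3.5,fy=3.5,interpolation=2))"
```

```text
now t 5.3 [0.5403 0.0492 0.2842] yaw -101.3 F [ 0.1  0.6 -0.5]
```

View pics/w4.png

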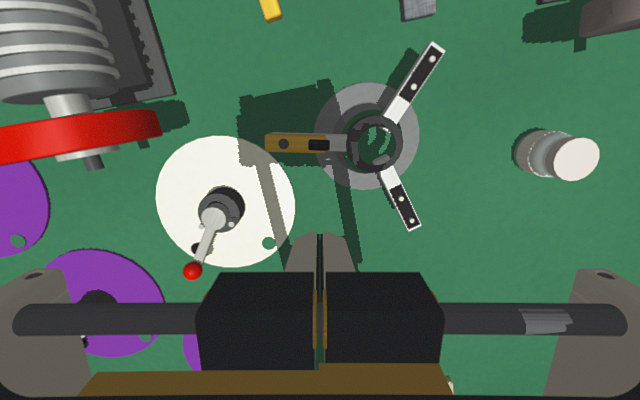

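View pics/side4.png

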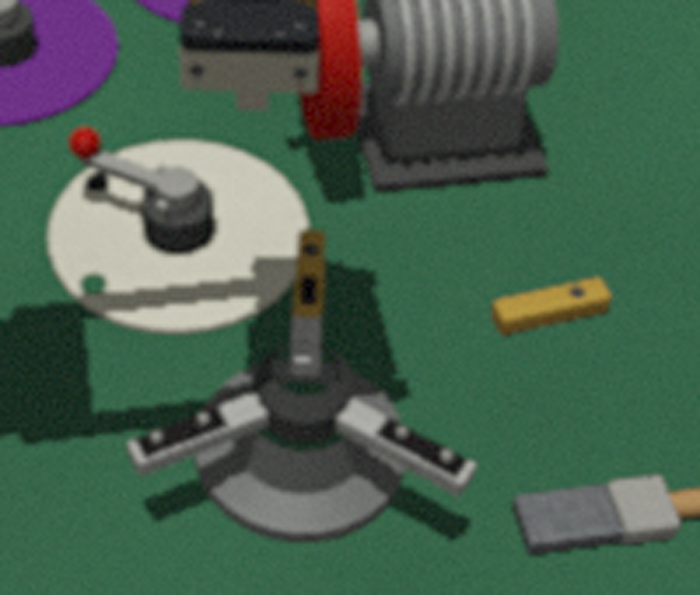

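View pics/scene4.png

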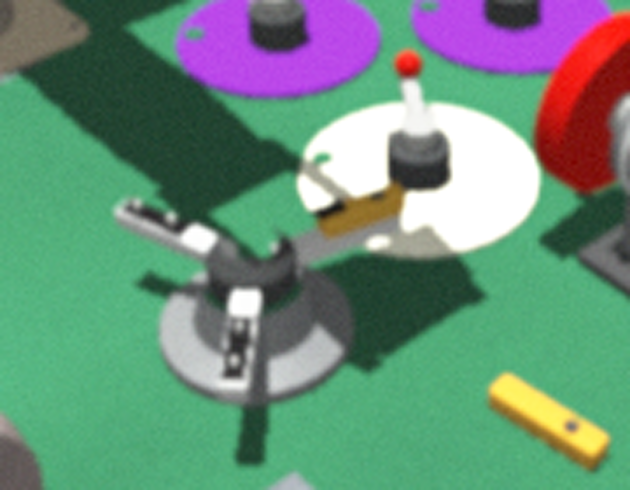

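```bash
cat >> h.py <<'E'
def wrist():
    s=robot.read_state();c=robot.read_camera("wrist")
    T=np.eye(4);T[:3,:3]=cv2.Rodrigues(s["orientation"])[0];T[:3,3]=s["tool_pos"];c["extrinsics"]=T@c["tool_from_camera"];return c
E
python3 - <<'E'
from ang import *
from m import *
w=wrist();c=robot.read_camera("side")
P=lambda z,*a:plane(w,a,z).mean(0)
report(P(.076,(406,231),(421,225)),P(.076,(431,41),(446,48)))
S=lambda *a:plane(c,[(260+x/3.5,140+y/3.5) for x,y in a],.076).mean(0)
report(S((129,449),(138,468)),S((475,468),(460,488)))
print("blank tip",P(.096,(265,134),(265,152)),"blank inner",P(.096,(330,134),(330,152)))
print("shaft line",P(.11,(70,103)),P(.11,(96,165)))
b=P(.096,(265,134),(265,152))
print("blank ang",np.degrees(np.arctan2(b[1]-AX[1],b[0]-AX[0])))
print("knob",P(.064,(193,271)),"pivot",P(.056,(213,217)))
W=w["image"]; cv2.imwrite("pics/w5.png",cv2.resize(W[20:250,240:460,::-1],None,fx=3,fy=2.6) if 0 else cv2.resize(W[30:240,250:460,::-1],None,fx=2.8,fy=2.8,interpolation=2))
cv2.imwrite("pics/w6.png",cv2.resize(W[60:190,0:200,::-1],None,fx=4,fy=4,interpolation=2))
E
```

```text
chord 0.2142 arm ang 76.87 axis [ 0.5638 -0.0197] wheel bearing 75.83 with mean AX 76.34 tip angs [np.float64(-164.4), np.float64(-43.2)]
chord 0.2142 arm ang 77.56 axis [ 0.5636 -0.0271] wheel bearing 76.13 with mean AX 76.34 tip angs [np.float64(-160.5), np.float64(-45.0)]
blank tip [0.59029492 0.10107667 0.096     ] blank inner [0.57603473 0.02955193 0.096     ]
shaft line [0.66932487 0.28355447 0.11      ] [0.60400489 0.28447151 0.11      ]
blank ang 78.87761537743006
knob [0.43513882 0.24998593 0.064     ] pivot [0.50465777 0.20243009 0.056     ]
```

View pics/w5.png

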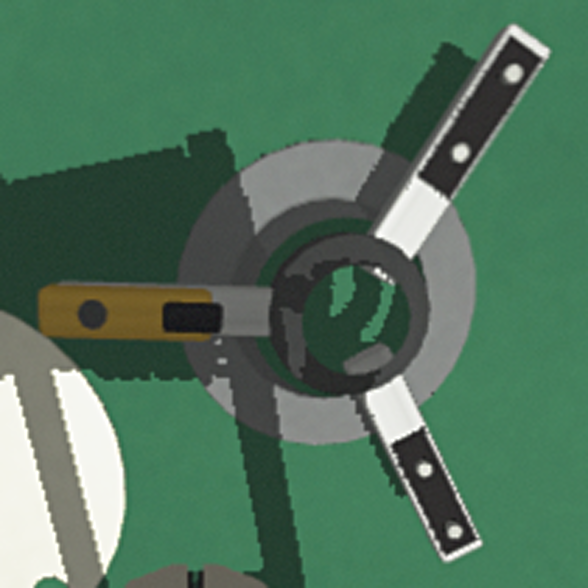

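View pics/w6.png

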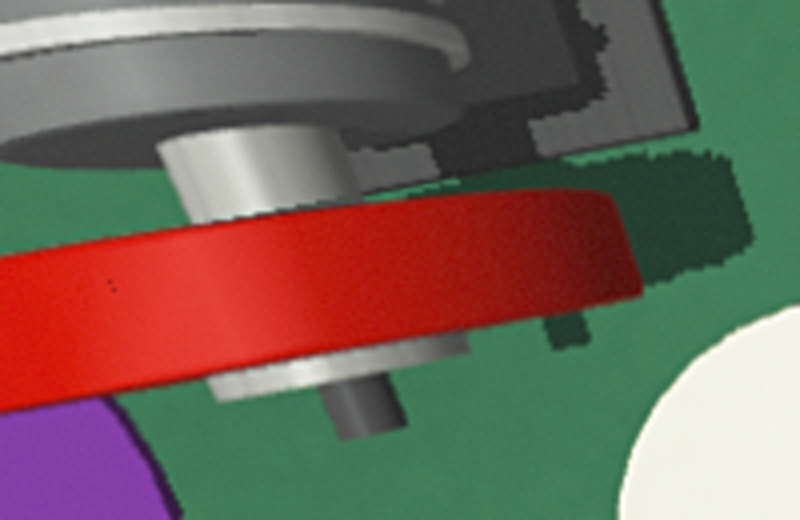

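```bash
python3 - <<'E'
from ang import *
from m import *
w=wrist();c=robot.read_camera("side")
P=lambda z,*a:plane(w,[(250+x/2.8,30+y/2.8) for x,y in a],z).mean(0)
report(P(.076,(444,559),(481,543)),P(.076,(511,24),(551,51)))
h=P(.094,(350,316));print("hub",h)
a=P(.096,(92,314));b=P(.101,(192,317));t=P(.096,(40,287),(40,337))
for p,q in((a,b),(t,b),(a,h),(t,h)):d=p-q;print(np.degrees(np.arctan2(d[1],d[0])))
m=masks(w["image"])
h=cv2.cvtColor(w["image"],cv2.COLOR_RGB2HSV);mm=(h[...,0]>12)&(h[...,0]<30)&(h[...,1]>120)
mm[:,:255]=0;mm[:,345:]=0;mm[:115]=0;mm[165:]=0
print(mm.sum())
# pins, tops z=.084
pB=[P(.084,(513,73)),P(.084,(460,152))];pA=[P(.084,(425,469)),P(.084,(455,531))]
for q in(pA,pB):
    d=q[1]-q[0];print("pins",np.degrees(np.arctan2(d[1],d[0])),[x.round(4) for x in q])
V=lambda x,y:plane(w,[(x/4,60+y/4)],.11)[0]
print("rim",V(610,190),V(642,295),"nut",V(373,435),"shaft",V(255,130),V(275,215))
print("scene+side wheel") 
E
```

```text
chord 0.2138 arm ang 77.1 axis [ 0.5647 -0.0216] wheel bearing 76.09 with mean AX 76.34 tip angs [np.float64(-163.1), np.float64(-43.3)]
hub [ 0.56622661 -0.02036865  0.094     ]
77.87549397061936
77.51151526957634
78.11641081578378
77.89831361844165
848
pins -162.8861183360152 [array([ 0.4923, -0.0447,  0.084 ]), array([ 0.4607, -0.0544,  0.084 ])]
pins 136.8556201962082 [array([ 0.6434, -0.0957,  0.084 ]), array([ 0.6193, -0.0731,  0.084 ])]
rim [0.64959805 0.20333688 0.11      ] [0.62268565 0.20466344 0.11      ] nut [0.60090487 0.289407   0.11      ] shaft [0.68027307 0.28552761 0.11      ] [0.65999791 0.28981311 0.11      ]
scene+side wheel
```

Call:
jog_arm([
  [1,0,-0.03,-0.03,0,0,0],
  [1,0,-0.07,-0.07,0,0,0],
  [1,0,-0.11,-0.1,0,0,0],
  [1,0,-0.11,-0.1,0,0,0],
  [1,0,-0.11,-0.1,0,0,0],
])

```text
t: 6.28
tool_pos: [0.5606, 0.1569, 0.3821]
orientation: [3.125, -0.309, 0.005]
force: [0.7, -0.4, -0.9]
opening: 0.0005
```

```bash
python3 -c "
from go import *
rows([])
c=wrist();__import__('pickle').dump(c,open('w7.pkl','wb'));cv2.imwrite('pics/w7.png',cv2.resize(c['image'][0:280,100:500,::-1],None,fx=2,fy=2,interpolation=2))"
```

```text
now t 6.28 [0.5606 0.1569 0.3821] yaw -101.3 F [ 0.7 -0.4 -0.9]
```

View pics/w7.png

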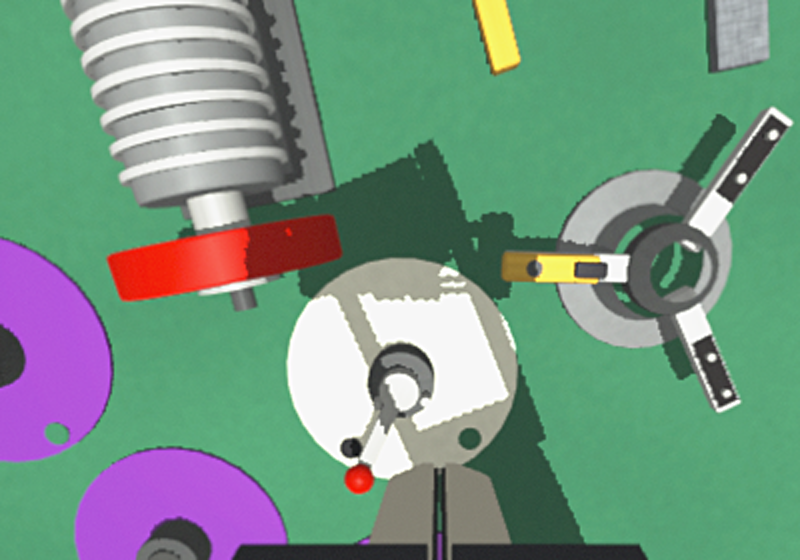

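```bash
python3 - <<'E'
from ang import *
from m import *
w=__import__('pickle').load(open('w7.pkl','rb'))
u,s=hullc(masks(w["image"])["red"]);print(u,s)
W=plane(w,[u],.11)[0];W2=plane(w,[u],.12)[0];print(W,W2)
p=lambda x,y:(100+x/2,y/2)
P=lambda z,*a:plane(w,[p(*q) for q in a],z).mean(0)
h=P(.094,((629+719)/2,(223+314)/2));print("hub",h)
report(P(.076,(717,412),(740,402)),P(.076,(771,108),(793,122)))
pA=[P(.084,(711,357)),P(.084,(727,394))];pB=[P(.084,(741,178)),P(.084,(773,135))]
for q,o in((pA,-120),(pB,120)):
    d=q[1]-q[0];print("pins",np.degrees(np.arctan2(d[1],d[0]))+o)
d=P(.096,(502,251),(502,281))-h;print("blank",np.degrees(np.arctan2(d[1],d[0])))
for X in(W,W2):
  d=X-h;print("bearing",np.degrees(np.arctan2(d[1],d[0])))
print("knob",P(.064,(359,479)),"pivot top",P(.061,(401,392)))
# dial circle from extremes
print("dial", P(.005,(288,372)),P(.005,(517,362)))
print("green",P(.005,(470,439)),"black",P(.005,(351,448)))
E
```

```text
[211.61777934 128.39460312] [ 154  108  117   42 2851]
[0.63843107 0.29311242 0.11      ] [0.6384598  0.28952626 0.12      ]
hub [ 0.56670126 -0.01798832  0.094     ]
chord 0.2144 arm ang 77.1 axis [ 0.5636 -0.0213] wheel bearing 75.87 with mean AX 76.34 tip angs [np.float64(-163.5), np.float64(-43.5)]
pins -282.42056666365784
pins 76.256037167149
blank 77.75524539316682
bearing 77.01634184959026
bearing 76.86507018797904
knob [0.43633154 0.25125179 0.064     ] pivot top [0.50483608 0.19948782 0.061     ]
dial [0.52782491 0.30373473 0.005     ] [0.49610809 0.09658986 0.005     ]
green [0.43054944 0.15218585 0.005     ] black [0.44373474 0.26502406 0.005     ]
```

```bash
cat >> go.py <<'E'
PV=np.array([.506,.201])
def lev(th,gap,z,r=.084,off=.0205):
    a=np.radians(th);u=np.array([np.cos(a),np.sin(a)]);n=np.array([u[1],-u[0]])
    P=PV+r*u+(off+gap)*n;return [*[float(v) for v in P.round(4)],z,th-180]
E
python3 -c "
from go import *
rows([lev(143.5,.025,.2)])"
```

```text
now t 6.33 [0.5605 0.1564 0.3816] yaw -101.3 F [-0.4 -1.  -0.3]
[0.4655, 0.2875, 0.2, -36.5] -> [-0.119, -0.11, 0.181] [0.002, -0.002, -1.132]
```

Call:
jog_arm([
  [1,-0.024,-0.022,0.03,0,0,-0.17],
  [1,-0.048,-0.044,0.06,0,0,-0.34],
  [1,-0.072,-0.066,0.09,0,0,-0.51],
  [1,-0.096,-0.088,0.12,0,0,-0.68],
  [1,-0.119,-0.11,0.15,0,0,-0.85],
])

```text
t: 6.95
tool_pos: [0.4645, 0.2866, 0.2288]
orientation: [2.972, 1.011, -0.001]
force: [0.1, -0.6, 0.3]
opening: 0.0007
```

```bash
python3 -c "
from go import *
rows([lev(143.5,.025,.13),lev(143.5,.025,.068)])"
```

```text
now t 6.95 [0.4645 0.2866 0.2288] yaw -52.4 F [ 0.1 -0.6  0.3]
[0.4655, 0.2875, 0.13, -36.5] -> [0.001, -0.0, 0.099] [0.002, 0.002, -0.278]
[0.4655, 0.2875, 0.068, -36.5] -> [0.001, -0.0, 0.161] [0.002, 0.002, -0.278]
```

Call:
jog_arm([
  [1,0.001,0,0.05,0,0,-0.15],
  [1,0.001,0,0.1,0,0,-0.278],
  [1,0.001,0,0.14,0,0,-0.278],
  [1,0.001,0,0.16,0,0,-0.278],
  [1,0.001,0,0.16,0,0,-0.278],
])

```text
t: 7.58
tool_pos: [0.4631, 0.2845, 0.0657]
orientation: [2.804, 1.411, -0.011]
force: [-0.1, 0.2, -0.1]
opening: 0.0003
```

```bash
python3 -c "
from go import *
rows([lev(143.5,.0,.068)]+[lev(t,0,.068) for t in (150,157,164,171)])
c=robot.read_camera('scene');cv2.imwrite('pics/sc8.png',cv2.resize(c['image'][130:270,250:450,::-1],None,fx=3,fy=3,interpolation=2))"
```

```text
now t 7.58 [0.4631 0.2845 0.0657] yaw -36.6 F [-0.1  0.2 -0.1]
[0.4507, 0.2674, 0.068, -36.5] -> [-0.021, 0.0, -0.002] [-0.001, 0.007, -0.001]
[0.4435, 0.2608, 0.068, -30] -> [-0.031, -0.002, -0.002] [-0.001, 0.007, -0.115]
[0.4367, 0.2527, 0.068, -23] -> [-0.041, -0.002, -0.002] [-0.002, 0.007, -0.237]
[0.4309, 0.2439, 0.068, -16] -> [-0.052, -0.002, -0.002] [-0.002, 0.007, -0.359]
[0.4262, 0.2344, 0.068, -9] -> [-0.062, 0.0, -0.002] [-0.003, 0.007, -0.481]
```

View pics/sc8.png

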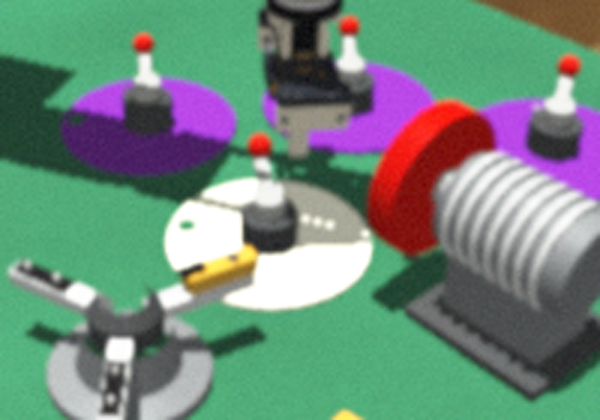

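Finger is beyond the knob (+y side), lever untouched. Push.

Call:
jog_arm([
  [1,-0.02,0,-0.001,0,0,0],
  [1,-0.031,-0.002,-0.002,0,0,-0.115],
  [1,-0.041,-0.002,-0.002,0,0,-0.237],
  [1,-0.052,-0.002,-0.002,0,0,-0.36],
  [1,-0.062,0,-0.002,0,0,-0.48],
])

```text
t: 8.25
tool_pos: [0.4282, 0.2357, 0.0716]
orientation: [2.385, 2.042, -0.002]
force: [0.2, 2.3, -0.0]
opening: 0.0002
```

```bash
python3 -c "
from go import *
rows([lev(t,0,.068) for t in (178,185,192,199,206)])"
```

```text
now t 8.25 [0.4282 0.2357 0.0716] yaw -8.9 F [ 0.2  2.3 -0. ]
[0.4228, 0.2244, 0.068, -2] -> [-0.012, -0.004, 0.004] [0.0, 0.002, -0.12]
[0.4205, 0.2141, 0.068, 5] -> [-0.023, -0.004, 0.004] [0.0, 0.002, -0.242]
[0.4196, 0.2036, 0.068, 12] -> [-0.033, -0.004, 0.004] [-0.0, 0.002, -0.364]
[0.4199, 0.193, 0.068, 19] -> [-0.043, -0.002, 0.004] [-0.0, 0.002, -0.486]
[0.4215, 0.1826, 0.068, 26] -> [-0.053, 0.002, 0.004] [-0.0, 0.002, -0.608]
```

Call:
jog_arm([
  [1,-0.012,-0.004,0.003,0,0,-0.12],
  [1,-0.023,-0.004,0.003,0,0,-0.242],
  [1,-0.033,-0.004,0.003,0,0,-0.364],
  [1,-0.043,-0.002,0.003,0,0,-0.486],
  [1,-0.053,0.002,0.003,0,0,-0.6],
])

```text
t: 8.88
tool_pos: [0.4228, 0.183, 0.0704]
orientation: [1.67, 2.658, 0.0]
force: [-1.0, 1.8, 0.9]
opening: 0.0006
```

```bash
python3 -c "
from go import *
rows([lev(t,0,.068) for t in (209,212,215,218,221,224)])
c=robot.read_camera('side');cv2.imwrite('pics/si9.png',cv2.resize(c['image'][130:310,240:440,::-1],None,fx=3,fy=3,interpolation=2))"
```

```text
now t 8.88 [0.4228 0.183  0.0704] yaw 25.7 F [-1.   1.8  0.9]
[0.4226, 0.1782, 0.068, 29] -> [-0.004, -0.002, 0.002] [0.001, 0.002, -0.057]
[0.4239, 0.1739, 0.068, 32] -> [-0.009, -0.003, 0.002] [0.001, 0.002, -0.11]
[0.4254, 0.1696, 0.068, 35] -> [-0.013, -0.003, 0.002] [0.001, 0.002, -0.162]
[0.4272, 0.1654, 0.068, 38] -> [-0.018, -0.004, 0.002] [0.001, 0.002, -0.214]
[0.4292, 0.1614, 0.068, 41] -> [-0.022, -0.004, 0.002] [0.001, 0.002, -0.267]
[0.4313, 0.1574, 0.068, 44] -> [-0.027, -0.003, 0.002] [0.001, 0.002, -0.319]
```

View pics/si9.png

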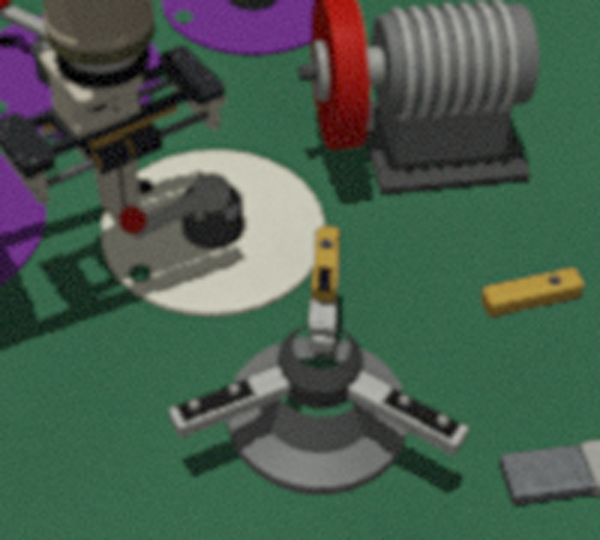

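Call:
jog_arm([
  [1,-0.004,-0.002,0.002,0,0,-0.05],
  [1,-0.007,-0.003,0.002,0,0,-0.08],
  [1,-0.009,-0.003,0.002,0,0,-0.11],
  [1,-0.011,-0.003,0.002,0,0,-0.135],
  [1,-0.013,-0.003,0.002,0,0,-0.16],
])

```text
t: 9.55
tool_pos: [0.4249, 0.1718, 0.0691]
orientation: [-1.444, -2.788, -0.005]
force: [-13.6, 20.4, 10.7]
opening: 0.0004
```

Call:
jog_arm([
  [1,0.008,0,0,0,0,0],
  [1,0.03,0,0,0,0,0],
  [1,0.035,0,-0.04,0,0,0],
  [1,0.035,0,-0.1,0,0,0],
  [1,0.035,0,-0.15,0,0,0],
])

```text
t: 10.18
tool_pos: [0.4046, 0.1998, 0.2213]
orientation: [-1.445, -2.789, -0.005]
force: [0.4, 0.6, -0.3]
opening: 0.0005
```

```bash
python3 - <<'E'
from ang import *
from m import *
rows([])
C={n:robot.read_camera(n) for n in("side","scene")}
for n,c in C.items():
    cv2.imwrite(f'pics/{n}10.png',c['image'][:,:,::-1])
    N,l,s,ce=cv2.connectedComponentsWithStats(masks(c["image"])["red"].astype(np.uint8))
    for i in range(1,N):
        if s[i,4]>15:
            p=plane(c,[ce[i]],.064)[0];print(n,s[i,4],p.round(4),np.degrees(np.arctan2(p[1]-PV[1],p[0]-PV[0]))%360)
w=wrist();cv2.imwrite('pics/w10.png',w['image'][:,:,::-1])
E
```

```text
now t 10.18 [0.4046 0.1998 0.2213] yaw 35.2 F [ 0.4  0.6 -0.3]
side 30 [0.556 0.637 0.064] 83.45152731007275
side 696 [0.6575 0.3449 0.064 ] 43.534833820794276
side 54 [0.1753 0.2989 0.064 ] 163.50903198049647
side 50 [0.4357 0.1546 0.064 ] 213.40310891442772
scene 23 [0.3147 0.5179 0.064 ] 121.11177961568413
scene 23 [0.1762 0.2981 0.064 ] 163.592793553819
scene 29 [0.5561 0.638  0.064 ] 83.4584580262194
scene 1067 [0.5863 0.3415 0.064 ] 60.23937119758806
scene 36 [0.4377 0.1538 0.064 ] 214.6429215708792
```

View pics/side10.png

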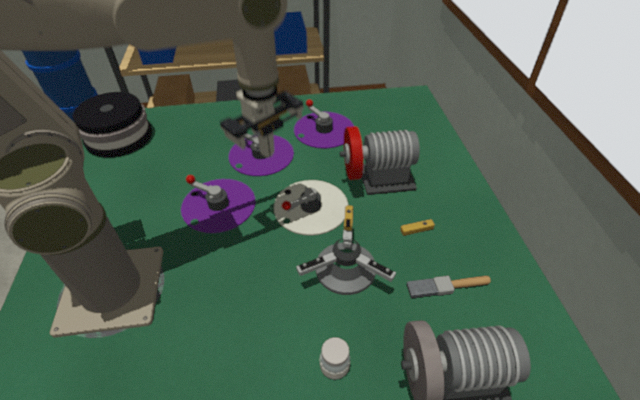

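View pics/w10.png

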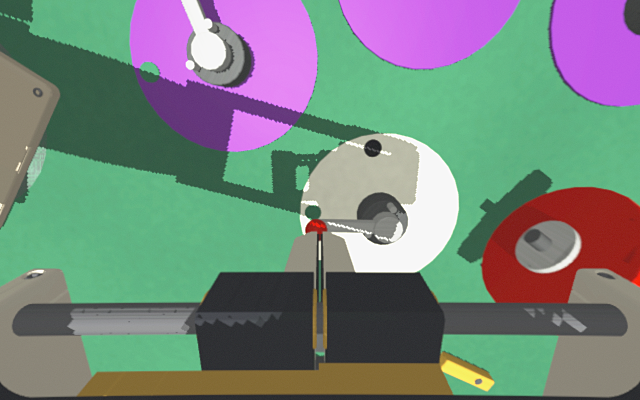

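```bash
python3 -c "
from plant import robot
print(robot.read_state()['force'].round(1)); print(robot.close_job())"
```

```text
[-0.2  0.7 -0.5]
the job is handed in; nothing more can be done
None
```

I pushed the carrier clockwise by its blank arm until that arm pointed at the red wheel. Then I pushed the white dial's lock lever counter-clockwise to its green-dot stop, backed the arm clear and handed the job in at about 10 s.

- **Carrier:** the arm with the blank measured about 77.2° against a bearing to the wheel of about 76.5°. Single readings disagreed by around ±1°: 76.3 to 78.1° for the arm and 75.8 to 77.0° for the bearing. I measured this before the lever push; the last pictures afterwards showed the carrier no different, but I did not measure it again.
- **Lock lever:** the push ended at about 24 N along the table (27 N in all) against the stop. After release the lever read 213.4° from the side camera and 214.6° from the scene camera. The green dot lies at about 213°.
- **Bystanders:** the jar, spare blank and brush looked unmoved in the last side picture. The robot was touching nothing.

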